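Take the pickle keeper apart for washing

TASK

Take the pickle keeper apart for washing: rock its tight wooden lid loose, one long edge after the other rather than forcing both edges out at once, and lay it flat, right way up, on the chopping board. Then lift the green strainer basket out of the box and stand it upright on the board beside the lid, not touching it. Set both down, do not drop them, and leave the other things where they are.

Things in the scene. Friction and masses are not known exactly. Their poses are not given: they have to be found in the camera images.
- keeper_box: White open box, fixed in a wooden stand, its mouth leaning 30 degrees to the stand's front (about towards the robot). Origin: middle of the mouth at rim level, 112 mm over the worktop. z: out of the mouth along the box's axis, 30 degrees off vertical; x: short side, away from the front and upward; y: long side, level. Inside 90 (x) by 112 (y) by 72 mm deep, walls 4 mm; 79 mm in x below z = -46 mm.
- strip_near (a joint): Slippery sprung strip (rod, 8 mm thick, 64 mm long, 5 mm below the rim) in the box's long wall on the -x side, 3.5 mm proud of it; the lid's bead is snapped under it. 0 at rest, up to 0.0045 m as a bead pushes it into the wall; springs back. One edge of the lid needs about 5 to 15 N of lift to pass. Both strips in by over 1.3 mm at once is damage.
- strip_far (a joint): The same strip in the opposite long wall (+x side of the box).
- lid: Dark wooden lid. Origin: middle of its plug's underside; z up, x short, y long. Plug 74x106 mm, 14 high, with a 24 mm groove along y; plate 100x124 at z 14 to 20, on the rim when shut; grip bar 12 (x) by 92 (y) at z 20 to 50. Beads (radius 3) along the plug at x = +-41, z = 3; 1 mm play each side. Rising some 11 mm (lean 0.13 rad about the other edge) frees a bead: it resists, then gives way. 0.15 to 0.31 kg.
- basket: Green strainer basket standing in the box under the lid, underside 72 mm below the rim. Origin: middle of the underside; z up, x short, y long. Outside 76 (x) by 104 (y) mm, walls 3 mm thick, 46 high; a carrying wall 10 mm thick (x), 98 long (y) across the middle at x = 0 up to z = 66, 30 mm free on either side. Leaves along the box's axis with 3.5 mm to spare at each strip. 0.15 to 0.31 kg.
- board: Wooden chopping board lying fixed on the worktop, 415 (its x) by 255 (its y) by 16 mm; origin in the middle of its underside. Its long side runs roughly across, left to right as the robot looks.
- peeler: Yellow peeler, 170 x 25 x 18 mm, lying on the board along the long edge away from the robot. Origin in the middle of its underside. To be left alone.
- garlic: Garlic bulb, 46 mm, on the worktop in front of the keeper's stand. Origin under its middle. To be left alone.
- spice_jar: Spice jar with red cap, 45 mm across, 106 mm high, behind the stand. Origin under its middle. To be left alone.
- tomato: Tomato, 70 mm, farther back. Origin under its middle. To be left alone.
- lemon: Lemon, 82 x 58 x 57 mm, farther back on the right. Origin under its middle. To be left alone.
- mug: White mug with a diamond pattern, 83 x 116 x 94 mm, farther back in the middle. Origin under its middle. To be left alone.
Not all that is in view belongs to the job. Of the things shaped like the lid, the wooden one is meant.

How it is judged:
On the way, in this order (a step that is already met when the one before it is completed fails the run):
1. the lid is out of the box, the basket still in it (distance between lid and keeper_box above 0.08 m and distance between basket and keeper_box below 0.08 m), for 0.1 s.
2. the lid lies flat on the board, released, while the basket is still in the box (x of lid in the frame of board between -0.172 and 0.172 m and y of lid in the frame of board between -0.09 and 0.09 m and z of lid in the frame of board between 0.011 and 0.021 m and angle between lid's own z axis and vertical below 0.08 rad and linear speed of lid below 0.02 m/s and contact force between the fingers and lid below 0.2 N and distance between basket and keeper_box below 0.08 m), for 0.2 s.
3. the basket is lifted out of the box (distance between basket and keeper_box above 0.13 m), for 0.1 s.
At the end, for the whole second after the job is handed in: The lid lies flat and right way up on the board and the basket stands upright on it (each level within 0.08 rad, underside on the board's top within 5 mm, its middle within 172 mm of the board's middle along the long side and 90 mm along the short side), both at rest, not touching each other (x of lid in the frame of board between -0.172 and 0.172 m and y of lid in the frame of board between -0.09 and 0.09 m and z of lid in the frame of board between 0.011 and 0.021 m and angle between each of lid, basket's own z axis and vertical below 0.08 rad and linear speed of each of lid, basket below 0.02 m/s and x of basket in the frame of board between -0.172 and 0.172 m and y of basket in the frame of board between -0.09 and 0.09 m and z of basket in the frame of board between 0.011 and 0.021 m and contact force between lid and basket below 0.05 N).
It fails at once if both strips forced in together (by more than 1.3 mm each): the lid was yanked instead of rocked (value of joint each of strip_near, strip_far above 0.001 m).
It fails at once if the lid is let go more than 4 cm above the board (contact force between the fingers and lid below 0.1 N and z of lid in the frame of board above 0.056 m and distance between lid and keeper_box above 0.12 m).
It fails at once if the basket is let go more than 4 cm above the board (contact force between the fingers and basket below 0.1 N and z of basket in the frame of board above 0.056 m and distance between basket and keeper_box above 0.12 m).
It fails at once if the peeler, garlic, spice jar, tomato, lemon or mug is moved by more than 3 cm (distance of any of peeler, garlic, spice_jar, tomato, lemon, mug from where it was at the start of the episode above 0.03 m).
It also fails if it takes over 66 s, if anything falls off the work surface, if the arm or the gripper's body presses on something with over 40 N, if the wrist force passes 120 N, or if a joint passes its speed limit or range.

ROBOT

A 6-joint arm with a two-finger parallel gripper is mounted at the origin on a cart in front of the work surface, level with it; the furniture and walls round the work are solid. World frame = base frame: x ahead of the robot, y to its left, z up, the work surface at z = 0. Lengths are in m, angles in rad, forces in N, time in s.
With the tool pointing down it reaches from about 0.325 to 0.875 m from the base axis. Payload 4.4 kg.
Tool frame: the origin (TCP) lies at the very end of the fingers, on their centre line; the grasp point (between the pads) lies 19 mm behind it; z points along the fingers, y is the line along which they close (so a half turn about z gives the same grasp; the last joint's range is limited). The gripper opens to 85 mm and grips with 20 to 120 N. Pads are 22 mm wide; open, the fingers measure 114 mm over their backs; the gripper's body (76 mm by 85 mm) begins 54 mm behind the grasp point. The pads swing forward as they close: fully open they stand 13 mm farther back than shut.
Start: joints at [1.036, 0.207, 1.542, -0, 1.393, -0.15], TCP at [0.216, 0.533, 0.231] pointing down, gripper open.
Joint ranges: [-2.73, 2.73], [-0.86, 2.22], [0.23, 2.46], [-1.11, 4.25], [0.08, 2.63], [-2.82, 2.82]. Speed limits (rad/s): [2.79, 2.79, 3.14, 3.14, 3.14, 3.14].

INTERFACE

Orientations are given as a 3x3 rotation matrix whose columns are the frame's x, y, z axes.
In Python, from workcell import readout, cams, job, finder gives the robot as it stands.
- The arm moves only by the shell command python3 -m handwheel 'ROWS' [FORCE]. ROWS is a JSON object of lists of equal length, an entry for each row: "travel": the shift along the tool's x, y, z in m, a list of three; "dr": the turn, a rotation vector about the tool's x, y, z in rad, a list of three; "hand": the finger opening in m, from 0 to 0.0854. A call has 1 to 8 rows; each row shifts and turns the commanded pose from where the row before left it, along the tool's axes as they then stand; what a row does not reach is not made up. A row lasts 1/8 s, in which the tool goes at most 62.5 mm and 10.7 degrees, less where a joint would pass 70% of its speed; a pose out of reach is approached as far as the arm can. A call with a gripper value outside its range is refused whole. The fingers move at their own pace and stop on an object; FORCE is the grip in N (left out, the last holds). Time passes only in rows, so rows that do not move let the fingers close. It gives the time, the measured TCP pose, the force, the opening and the grip force at its end, in the units of the state.
- readout.read_state(): the state, without advancing time (a new reading comes with each control period).
- cams.camera(name): name is "side" or "top" or "wrist"; returns the picture (384x512x3 uint8, red, green, blue); there is no depth.
- cams.camera_params(name): a dict with "mtx" (3x3 intrinsics, pixels), "view" (4x4, takes a point from world to camera coordinates); the wrist camera has in their place "mount" (4x4, takes a point from camera to tool coordinates, whose origin is the TCP and whose axes are the flange's). Camera axes: x right, y down, z forward; pixel columns grow to the right and rows downward; lengths in m; the calibration is good to about 2 mm. A picture is of the moment at which its call begins: read the wrist's pose just before it. camera_params takes no time and is no camera call.
- job.finish_job(): hands the job in; it is judged then, once.
Trained networks look in the newest picture that a camera, given by its name, has taken for a name from the list of things; names that differ only in an ending like _2 or _b are one class to them, and where a whole thing is asked for, a point or a joint stands for the part that bears it (a point fixed in the world has none). Each returns a list of dicts, best first, with "conf" (0 to 1); they miss things now and then, are a little off and sometimes report something else, mostly with a low value. They report only what shows in the picture. A call takes as long as a camera call. They do not tell look-alikes from the thing itself.
- finder.boxes_of(label, camera): "extent" ([left, top, right, bottom] in pixels, round what is visible of it).
- finder.pinpoint(label, camera): "uv" ([column, row] in pixels: a listed point, or the origin of a listed thing).
The state is a dict: "time": time; "q": joint angles; "qd": joint speeds; "joint_torque": joint torques, N m; "eef_pos": TCP position; "ee_rot": TCP orientation; "ft_force": force on the tool from outside, world axes, zero at the start; "torque": the same for the moment, N m; "finger_gap": finger opening in m; "finger_force": force on a finger pad.
Only numpy, scipy, OpenCV 4.12 (cv2) and the standard library are available. Lean on these libraries where they do the work, as an engineer would, in place of code of your own. Each camera call takes 0.05 s, during which the arm holds its last target. There are 200 camera calls.

## Working session

There is one attempt and no reset: what is moved stays moved. The work goes in short steps, Python scripts to look and compute and a shell command to move; the robot and the scene stay as the last step left them, time stands still between calls to the robot, and variables do not carry over. Pictures are saved under pics/ and viewed, at most 13 in all, crops included, and the job is handed in when it is done.

```bash
ls; mkdir -p pics
cat > h.py <<'E'
import numpy as np, cv2
from workcell import readout, cams, job, finder
def save(n,f):
    im=cams.camera(n); cv2.imwrite(f,im[:,:,::-1]); return im
E
python3 - <<'E'
from h import *
a=save('top','pics/top0.png'); 
for l in ['keeper_box','lid','board','basket','peeler','garlic','spice_jar','strip_near','strip_far']:
    print(l,[(np.round(d['uv']),round(d['conf'],2)) for d in finder.pinpoint(l,'top')][:3])
b=save('side','pics/side0.png')
for l in ['keeper_box','lid','board','garlic','spice_jar','strip_near','strip_far']:
    print(l,[(np.round(d['uv']),round(d['conf'],2)) for d in finder.pinpoint(l,'side')][:3])
print(readout.read_state())
for c in ['top','side','wrist']: print(cams.camera_params(c))
cv2.imwrite('pics/both0.png',cv2.resize(np.vstack([a,b])[:,:,::-1],(400,600)) )
E
```

```text
pics
keeper_box [(array([233., 198.]), 0.39)]
lid [(array([138., 265.]), 0.61), (array([246., 210.]), 0.52)]
board [(array([334., 185.]), 0.87)]
basket []
peeler [(array([322., 167.]), 0.65), (array([273., 164.]), 0.31)]
garlic []
spice_jar [(array([234., 198.]), 0.49)]Traceback (most recent call last):
  File "<stdin>", line 4, in <module>
ValueError: it knows: basket, board, garlic, keeper_box, lemon, lid, mug, peeler, spice_jar, tomato
```

Run:
```python
from h import *
b=save('side','pics/side0.png')
for l in ['keeper_box','lid','board','garlic','spice_jar']:
    print(l,[(np.round(d['uv']),round(d['conf'],2)) for d in finder.pinpoint(l,'side')][:3])
print(readout.read_state())
for c in ['top','side','wrist']: print(cams.camera_params(c))
```

```text
keeper_box [(array([224., 178.]), 0.61), (array([316., 194.]), 0.28)]
lid [(array([187., 163.]), 0.95), (array([138., 150.]), 0.81), (array([228., 180.]), 0.68)]
board [(array([326., 261.]), 0.82)]
garlic [(array([220., 222.]), 0.56)]
spice_jar [(array([253., 182.]), 0.79), (array([220., 224.]), 0.67)]
{'time': 0.7, 'q': array([ 1.03551059e+00,  2.06534516e-01,  1.54148463e+00, -1.38820799e-05,
        1.39349806e+00, -1.50482122e-01]), 'qd': array([ 0.00027444,  0.00066838,  0.00086358,  0.00150535, -0.000248  ,
        0.00061426]), 'joint_torque': array([ 5.51489018e-05, -3.82922566e+01, -2.91897351e+01, -3.68575666e-04,
        9.53805684e-04,  7.84526065e-06]), 'eef_pos': array([0.21585348, 0.53296065, 0.2313262 ]), 'ee_rot': array([[-9.26873089e-01,  3.75374845e-01,  5.02373536e-05],
       [ 3.75374848e-01,  9.26873087e-01,  5.79231536e-05],
       [-2.48207562e-05,  7.25452513e-05, -9.99999997e-01]]), 'ft_force': array([-0.08749108,  0.53062786, -0.75269626]), 'torque': array([ 0.01151663, -0.02187381, -0.02981493]), 'finger_force': 0.0, 'finger_gap': 0.0853774489888481}
{'mt
[... 643 characters left out ...]
,
       [-0.48249386, -0.46273647, -0.74368988,  0.38948896],
       [ 0.54705639,  0.5038892 , -0.66844968,  1.24273406],
       [ 0.        ,  0.        ,  0.        ,  1.        ]])}
{'mtx': array([[327.66601535,   0.        , 260.28181304],
       [  0.        , 327.66601535, 191.91979538],
       [  0.        ,   0.        ,   1.        ]]), 'mount': array([[ 3.83206268e-04, -9.49204697e-01, -3.14659015e-01,
         8.23013833e-02],
       [ 9.99998851e-01,  8.25215731e-04, -1.27151234e-03,
         2.57067816e-06],
       [ 1.46658706e-03, -3.14658166e-01,  9.49203923e-01,
        -1.42772699e-01],
       [ 0.00000000e+00,  0.00000000e+00,  0.00000000e+00,
         1.00000000e+00]])}
```

View pics/top0.png

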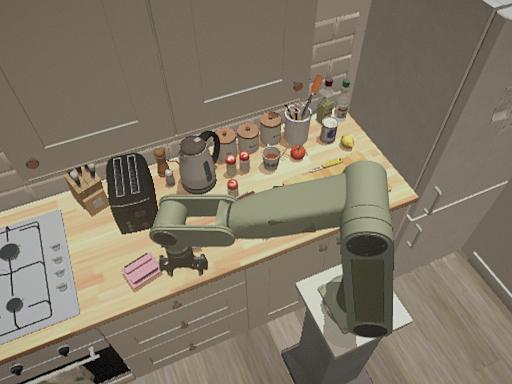

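View pics/side0.png

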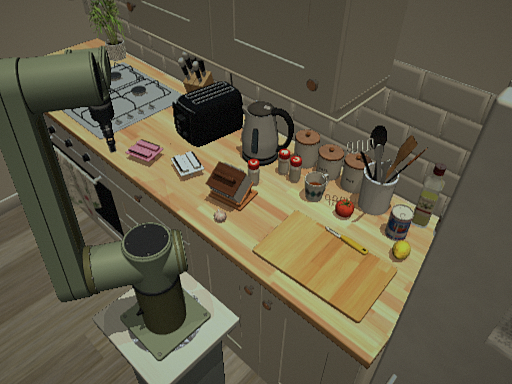

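Side view: keeper with wooden lid at about (230,185), garlic (220,216), board corners about (253,250), (297,211), (396,272), (357,318), peeler (350,240); pink and white lids are look-alikes. The arm hides the keeper in the top view.

```bash
cat >> h.py <<'E'
def back(n,uv,z):
    p=cams.camera_params(n); V=p['view']; R=V[:3,:3]; c=-R.T@V[:3,3]
    d=R.T@np.linalg.inv(p['mtx'])@np.array([uv[0],uv[1],1.]); return c+d*(z-c[2])/d[2]
E
python3 - <<'E'
from h import *
for uv,z in [((228,180),.112),((253,250),.016),((297,211),.016),((396,272),.016),((357,318),.016),((326,261),.0),((220,217),.02),((253,182),.0),((345,240),.03),((316,198),0),((344,215),0)]: print(uv,z,back('side',uv,z).round(3))
im=cv2.imread('pics/side0.png')[110:270,170:400]; cv2.imwrite('pics/sc.png',cv2.resize(im,None,fx=3.4,fy=3.4,interpolation=cv2.INTER_CUBIC))
E
```

```text
(228, 180) 0.112 [0.467 0.213 0.112]
(253, 250) 0.016 [ 0.352 -0.022  0.016]
(297, 211) 0.016 [ 0.596 -0.013  0.016]
(396, 272) 0.016 [ 0.603 -0.416  0.016]
(357, 318) 0.016 [ 0.377 -0.415  0.016]
(326, 261) 0.0 [ 0.495 -0.221  0.   ]
(220, 217) 0.02 [0.378 0.166 0.02 ]
(253, 182) 0.0 [0.614 0.226 0.   ]
(345, 240) 0.03 [ 0.59  -0.226  0.03 ]
(316, 198) 0 [ 0.715 -0.013  0.   ]
(344, 215) 0 [ 0.714 -0.143  0.   ]
```

View pics/sc.png

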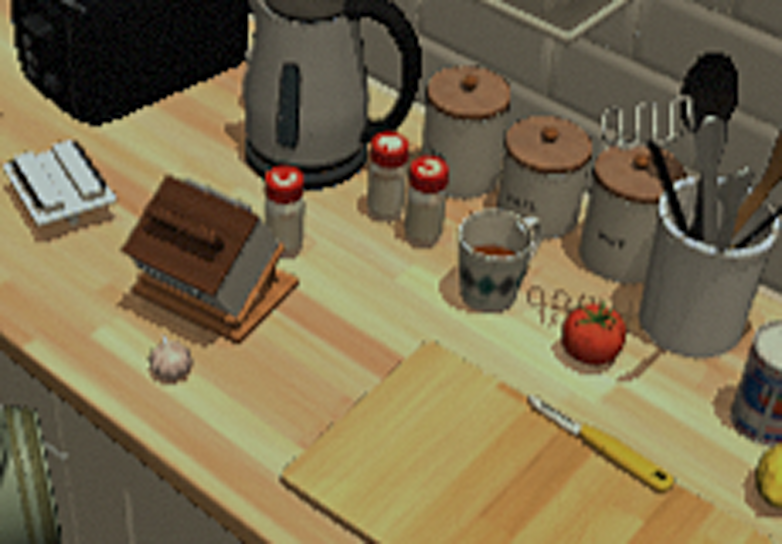

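Crop: lid plate corners (crop px) about (124,245), (170,177), (258,215), (212,292); garlic just in front, jar behind right. Fitting the keeper pose from this.

```bash
cat >> h.py <<'E'
from scipy.optimize import least_squares
from scipy.spatial.transform import Rotation as Ro
def Rbox(psi):
    c,s=np.cos(psi),np.sin(psi); z=np.array([-.5*c,-.5*s,.75**.5]); x=np.array([.75**.5*c,.75**.5*s,.5]); return np.c_[x,np.cross(z,x),z]
def proj(n,P,st=None):
    p=cams.camera_params(n)
    if n=='wrist':
        T=np.eye(4);T[:3,:3]=st['ee_rot'];T[:3,3]=st['eef_pos'];V=np.linalg.inv(T@p['mount'])
    else: V=p['view']
    q=(V[:3,:3]@np.atleast_2d(P).T+V[:3,3:]); q=p['mtx']@q; return (q[:2]/q[2]).T
PL=np.array([[-50,62,6],[50,62,6],[50,-62,6],[-50,-62,6]])/1000.
def fitbox(n,uv,pts=PL,st=None,p0=(.467,.213,.3)):
    f=lambda p:(proj(n,np.array([p[0],p[1],.112])+pts@Rbox(p[2]).T,st)-uv).ravel()
    r=least_squares(f,p0); return r.x,r.fun.round(1)
def rows(tpos,tR,n):
    "equal rows from current pose to target"
    s=readout.read_state(); R0=s['ee_rot'];p0=s['eef_pos']; w=Ro.from_matrix(R0.T@tR).as_rotvec(); R=R0
    dp=(tpos-p0)/n; tr=[]
    for i in range(n): tr.append((R.T@dp).round(4).tolist()); R=R@Ro.from_rotvec(w/n).as_matrix()
    print('travel',tr,'dr',(w/n).round(4).tolist(),'ang/row deg',np.degrees(np.linalg.norm(w/n)).round(1),'dist/row',np.linalg.norm(dp).round(4))
def Rtool(psi):  # tool x=y_b, y=x_b, z=-z_b
    B=Rbox(psi); return np.c_[B[:,1],B[:,0],-B[:,2]]
E
python3 - <<'E'
from h import *
uv=np.array([[124,245],[170,177],[258,215],[212,292]])/3.4+[170,110]
p,r=fitbox('side',uv); print(p,r)
B=Rbox(p[2]); rows(np.array([p[0],p[1],.112])+B@[0,0,.17],Rtool(p[2]),8)
E
```

```text
[0.46866174 0.22165322 0.12795543] [-0.8  0.8  0.  -1.8  0.9 -0.1 -0.1  0.8]
travel [[-0.0346, -0.0294, -0.0035], [-0.0383, -0.0245, -0.0038], [-0.0412, -0.0191, -0.0037], [-0.0434, -0.0134, -0.0032], [-0.0449, -0.0076, -0.0023], [-0.0455, -0.0016, -0.001], [-0.0454, 0.0043, 0.0006], [-0.0444, 0.01, 0.0026]] dr [-0.0592, -0.0346, 0.1291] ang/row deg 8.4 dist/row 0.0456
```

```bash
python3 -m handwheel '{"travel":[[-0.035,-0.029,-0.0035],[-0.038,-0.0245,-0.004],[-0.041,-0.019,-0.0035],[-0.043,-0.0135,-0.003],[-0.045,-0.0075,-0.0025],[-0.0455,-0.0015,-0.001],[-0.0455,0.0045,0.0005],[-0.0445,0.01,0.0025]],"dr":[[-0.059,-0.035,0.129],[-0.059,-0.035,0.129],[-0.059,-0.035,0.129],[-0.059,-0.035,0.129],[-0.059,-0.035,0.129],[-0.059,-0.035,0.129],[-0.059,-0.035,0.129],[-0.059,-0.035,0.129]],"hand":[0.05,0.05,0.05,0.05,0.05,0.05,0.05,0.05]}' 80
python3 - <<'E'
from h import *
s=readout.read_state(); im=save('wrist','pics/w1.png'); print(s['q'])
print(proj('wrist',np.array([.4687,.2217,.112])+PL@Rbox(.128).T,s).round())
cv2.imwrite('pics/w1b.png',cv2.resize(im[:,:,::-1],(768,576)))
E
```

```text
time: 1.7
eef_pos: [0.385, 0.2103, 0.2605]
ee_rot: [[-0.124, 0.858, 0.499], [0.992, 0.108, 0.06], [-0.002, 0.503, -0.864]]
ft_force: [1.4, -0.4, 0.1]
finger_gap: 0.0503
finger_force: 0.0
[ 0.40514669 -0.45230779  2.15368101 -0.17616112  0.93834061  0.34846943]
[[205. 104.]
 [315. 104.]
 [308. 228.]
 [211. 229.]]
```

View pics/w1b.png

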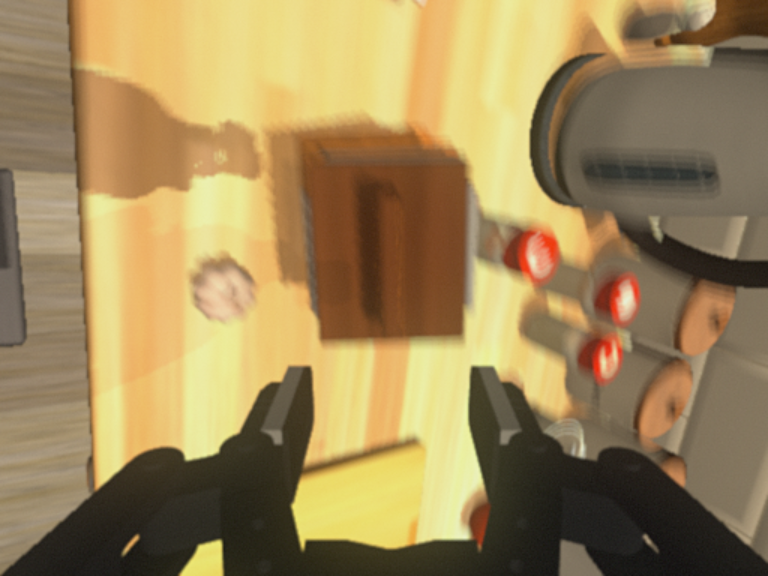

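Wrist view (blurred, arm still settling): lid corners about (303,140)–(467,155)–(463,336)–(320,340) of 768x576, bar around (390,260). A sharper crop is needed.

```bash
python3 -m handwheel '{"travel":[[0,0,0],[0,0,0]],"dr":[[0,0,0],[0,0,0]],"hand":[0.05,0.05]}'
python3 - <<'E'
from h import *
s=readout.read_state(); im=save('wrist','pics/w2.png')
np.save('s2.npy',s,allow_pickle=True)
cv2.imwrite('pics/w2b.png',cv2.resize(im[70:250,170:350,::-1],(600,600),interpolation=cv2.INTER_CUBIC))
E
```

```text
time: 2.0
eef_pos: [0.3846, 0.2123, 0.2602]
ee_rot: [[-0.129, 0.858, 0.497], [0.992, 0.113, 0.062], [-0.003, 0.5, -0.866]]
ft_force: [-0.3, 0.3, -0.1]
finger_gap: 0.0499
finger_force: 0.0
```

View pics/w2b.png

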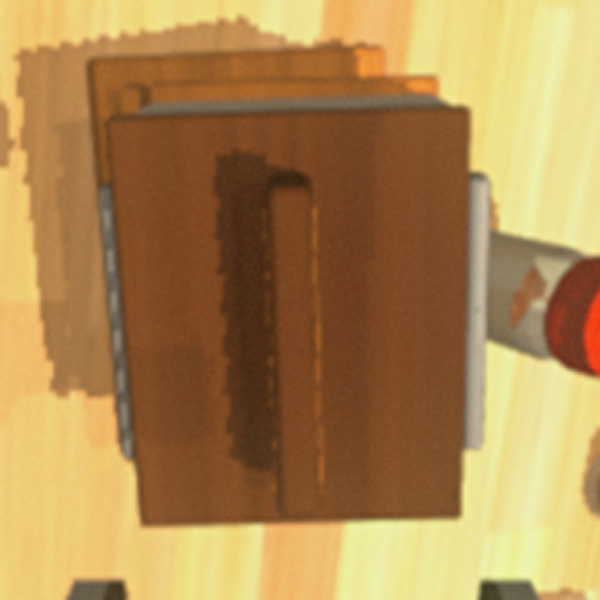

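Sharp crop: plate corners at (109,119), (469,108), (461,518), (143,524) in the 600 px crop; bar from (291,180) to (300,513).

Run:
```python
from h import *
s=np.load('s2.npy',allow_pickle=True).item()
sc=180/600
uv=np.array([[109,119],[469,108],[461,518],[143,524]])*sc+[170,70]
p,r=fitbox('wrist',uv,st=s); print('fixed z',p,r)
# joint side+wrist with free z
uvs=np.array([[124,245],[170,177],[258,215],[212,292]])/3.4+[170,110]
def f(p):
    P=p[:3]+PL@Rbox(p[3]).T
    return np.r_[(proj('wrist',P,s)-uv).ravel(),.5*(proj('side',P)-uvs).ravel()]
r=least_squares(f,[.467,.213,.112,.13]); print('free z',r.x,r.fun.round(1))
B=Rbox(p[2]); c=np.array([p[0],p[1],.112])
print('bar proj crop',(proj('wrist',c+np.array([[0,46,36],[0,-46,36],[0,46,6],[0,-46,6]])/1e3@B.T,s)-[170,70])/sc)
print('tcp in box',B.T@(s['eef_pos']-c), Ro.from_matrix(s['ee_rot'].T@Rtool(p[2])).as_rotvec())
```

```text
fixed z [0.46643839 0.2248446  0.16594216] [-1.2 -0.8  1.6 -0.9  1.1  0.9 -0.6  1.7]
free z [0.46940464 0.22400655 0.10664919 0.16347203] [-0.1 -0.   0.4  0.2 -0.1 -0.4 -0.1  0.2 -0.5  1.  -0.4 -0.4  0.3  0.1
  0.2  0.6]
bar proj crop [[290.11964823 186.47001758]
 [301.06894937 520.47159565]
 [291.21340217 170.54376635]
 [301.12854037 477.58723589]]
tcp in box [0.00243476 0.00110257 0.16976934] [ 0.00050992  0.02106523 -0.03047833]
```

```bash
cat >> h.py <<'E'
C=np.array([.469,.2240,.109]); PSI=.164
def rel():
    s=readout.read_state(); return (Rbox(PSI).T@(s['eef_pos']-C)).round(4), Ro.from_matrix(s['ee_rot'].T@Rtool(PSI)).as_rotvec().round(4)
E
python3 - <<'E'
from h import *
print(rel()); rows(C+Rbox(PSI)@[0,0,.03],Rtool(PSI),4)
E
```

```text
(array([0.0018, 0.0024, 0.1735]), array([ 0.0003,  0.0199, -0.0282]))
travel [[0.0001, -0.0004, 0.0359], [-0.0001, -0.0004, 0.0359], [-0.0003, -0.0004, 0.0359], [-0.0004, -0.0004, 0.0359]] dr [0.0001, 0.005, -0.0071] ang/row deg 0.5 dist/row 0.0359
```

```bash
python3 -m handwheel '{"travel":[[0,-0.0005,0.036],[0,-0.0005,0.036],[0,-0.0005,0.036],[-0.001,-0.0005,0.035],[0,0,0]],"dr":[[0,0.005,-0.007],[0,0.005,-0.007],[0,0.005,-0.007],[0,0.005,-0.007],[0,0,0]],"hand":[0.05,0.05,0.05,0.05,0.05]}'
python3 - <<'E'
from h import *
print(rel())
s=readout.read_state(); np.save('s3.npy',s,allow_pickle=True); im=save('wrist','pics/w3.png')
cv2.imwrite('pics/w3b.png',cv2.resize(im[:,:,::-1],(768,576)))
E
```

```text
time: 2.68
eef_pos: [0.4522, 0.2203, 0.1317]
ee_rot: [[-0.162, 0.858, 0.487], [0.987, 0.142, 0.079], [-0.001, 0.494, -0.87]]
ft_force: [-1.7, -0.1, 0.2]
finger_gap: 0.05
finger_force: 0.0
(array([-0.0035, -0.0009,  0.0282]), array([-0.0071,  0.0015, -0.    ]))
```

View pics/w3b.png

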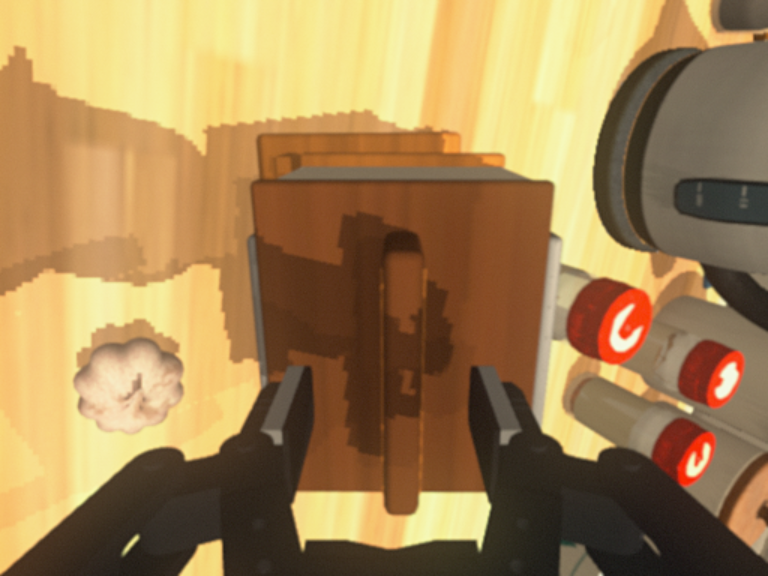

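View: bar vertical at u≈403 vs finger midline ≈391, so the tool should shift about +3 mm in its y; plate top edge (253..552,183). Now descending.

```bash
python3 -m handwheel '{"travel":[[0.001,0.003,0.006],[0,0,0.005],[0,0,0.004],[0,0,0],[0,0,0]],"dr":[[-0.005,0,0],[0,0,0],[0,0,0],[0,0,0],[0,0,0]],"hand":[0.05,0.05,0.05,0.05,0.05]}'
python3 -c "
from h import *
print(rel())"
```

```text
time: 3.35
eef_pos: [0.4638, 0.2227, 0.1238]
ee_rot: [[-0.161, 0.852, 0.498], [0.987, 0.139, 0.081], [-0.0, 0.505, -0.863]]
ft_force: [0.5, -1.2, -0.5]
finger_gap: 0.0501
finger_force: 0.0
(array([ 0.0028, -0.0004,  0.0155]), array([ 0.0057,  0.0011, -0.0016]))
```

```bash
python3 -m handwheel '{"travel":[[0,-0.003,0.002],[0,0,0.002],[0,0,0.001],[0,0,0]],"dr":[[0.005,0,0],[0,0,0],[0,0,0],[0,0,0]],"hand":[0.035,0.035,0.035,0.035]}'
python3 -c "
from h import *
print(rel(), readout.read_state()['ft_force'])"
```

```text
time: 3.85
eef_pos: [0.4637, 0.2227, 0.1177]
ee_rot: [[-0.161, 0.855, 0.494], [0.987, 0.14, 0.081], [-0.0, 0.5, -0.866]]
ft_force: [0.2, 1.3, 0.4]
finger_gap: 0.0353
finger_force: 0.0
(array([-0.0003, -0.0004,  0.0102]), array([ 0.0002,  0.0011, -0.0016])) [0.18988688 1.34049398 0.35339624]
```

```bash
python3 -m handwheel '{"travel":[[0,0,0],[0,0,0],[0,0,0],[0,0,0],[0,0,0],[0,0,0]],"dr":[[0,0,0],[0,0,0],[0,0,0],[0,0,0],[0,0,0],[0,0,0]],"hand":[0,0,0,0,0,0]}' 80
python3 -c "
from h import *
s=readout.read_state();print(rel(), Rbox(PSI).T@s['ft_force'],s['torque'])"
```

```text
time: 4.6
eef_pos: [0.4637, 0.2228, 0.118]
ee_rot: [[-0.161, 0.854, 0.494], [0.987, 0.14, 0.081], [-0.0, 0.5, -0.866]]
ft_force: [-5.1, -1.4, 5.8]
finger_gap: 0.0109
finger_force: 78.9
(array([-0.0002, -0.0003,  0.0105]), array([ 0.0005,  0.0011, -0.0015])) [-1.65644157 -0.53118991  7.60647572] [-0.11825123  0.50350265 -0.05747859]
```

```bash
python3 -m handwheel '{"travel":[[0,0.0001,-0.0009],[0,0.0001,-0.0009],[0,0.0001,-0.0009],[0,0.0001,-0.0009],[0,0,0]],"dr":[[0.02,0,0],[0.02,0,0],[0.02,0,0],[0.02,0,0],[0,0,0]],"hand":[0,0,0,0,0]}' 90
python3 -c "
from h import *
s=readout.read_state();print(rel(), Rbox(PSI).T@s['ft_force'],Rbox(PSI).T@s['torque'])"
```

```text
time: 5.22
eef_pos: [0.4647, 0.2231, 0.1229]
ee_rot: [[-0.161, 0.89, 0.427], [0.987, 0.145, 0.07], [0.001, 0.433, -0.901]]
ft_force: [4.9, 0.5, -0.3]
finger_gap: 0.0106
finger_force: 89.3
(array([ 0.0032, -0.0002,  0.0142]), array([-0.0756,  0.0005, -0.0021])) [ 4.06292949 -0.25927991 -2.72061805] [-0.03580009 -0.52559647  0.00079145]
```

```bash
python3 -m handwheel '{"travel":[[0,0,0],[0,0,0],[0,0,0]],"dr":[[0,0,0],[0,0,0],[0,0,0]],"hand":[0,0,0]}'
python3 -c "
from h import *
s=readout.read_state();print(rel(), Rbox(PSI).T@s['ft_force'],Rbox(PSI).T@s['torque'])"
```

```text
time: 5.6
eef_pos: [0.4646, 0.223, 0.1229]
ee_rot: [[-0.161, 0.889, 0.428], [0.987, 0.145, 0.07], [0.0, 0.434, -0.901]]
ft_force: [6.1, 0.7, -0.7]
finger_gap: 0.0104
finger_force: 89.1
(array([ 0.003 , -0.0002,  0.0143]), array([-0.0747,  0.0005, -0.0019])) [ 5.01097041 -0.28752548 -3.68278624] [-0.10980068 -0.75413034  0.04768686]
```

```bash
python3 -m handwheel '{"travel":[[0,0.0002,-0.0008],[0,0.0002,-0.0008],[0,0.0002,-0.0008],[0,0,0]],"dr":[[0.02,0,0],[0.02,0,0],[0.02,0,0],[0,0,0]],"hand":[0,0,0,0]}'
python3 -c "
from h import *
s=readout.read_state();print(rel(), Rbox(PSI).T@s['ft_force'],Rbox(PSI).T@s['torque'])"
```

```text
time: 6.1
eef_pos: [0.4632, 0.2229, 0.125]
ee_rot: [[-0.161, 0.914, 0.372], [0.987, 0.149, 0.061], [0.0, 0.377, -0.926]]
ft_force: [0.4, 0.2, 7.2]
finger_gap: 0.0104
finger_force: 90.6
(array([ 0.0028, -0.0002,  0.0168]), array([-0.137 ,  0.0006, -0.0018])) [3.98879394 0.08004848 6.02583235] [-0.07561979 -0.64099611  0.01187874]
```

```bash
python3 -m handwheel '{"travel":[[0,0.0001,-0.0009],[0,0.0001,-0.0009],[0,0,0],[0,0,0]],"dr":[[0.015,0,0],[0.015,0,0],[0,0,0],[0,0,0]],"hand":[0,0,0,0]}'
python3 -c "
from h import *
s=readout.read_state();print(rel(), Rbox(PSI).T@s['ft_force'],Rbox(PSI).T@s['torque'])
im=save('side','pics/s4.png');w=save('wrist','pics/w4.png')
a=cv2.resize(im[130:230,170:290],(600,500),interpolation=cv2.INTER_CUBIC)
cv2.imwrite('pics/s4b.png',a[:,:,::-1])"
```

```text
time: 6.6
eef_pos: [0.4619, 0.2226, 0.126]
ee_rot: [[-0.162, 0.925, 0.343], [0.987, 0.151, 0.056], [0.0, 0.348, -0.938]]
ft_force: [-0.5, -0.3, 5.8]
finger_gap: 0.0106
finger_force: 90.5
(array([ 0.0022, -0.0002,  0.0183]), array([-0.1683,  0.0006, -0.0016])) [ 2.44549708 -0.20034422  5.29984684] [-0.01950104 -0.57554536  0.01345763]
```

View pics/s4b.png

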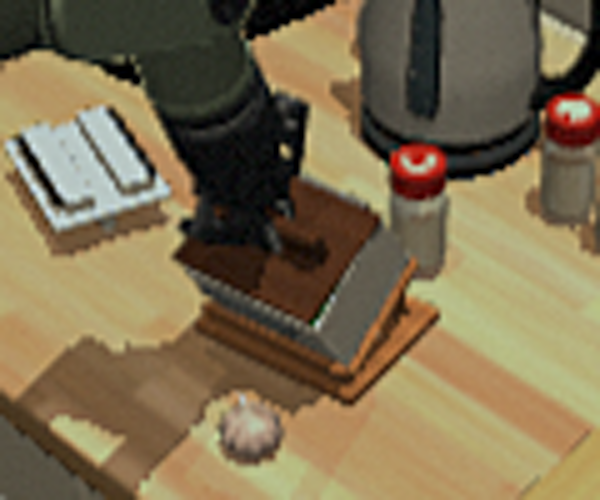

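The side view shows the gripper on the bar, but the tilt is too small to judge here. I'll check in the wrist view with overlays (green: lid turned with the tool, red: lid still shut).

Run:
```python
from h import *
im=cv2.imread('pics/w4.png'); s=readout.read_state()
c=C+Rbox(PSI)@[0,0,.0]
red=proj('wrist',C+PL@Rbox(PSI).T,s)
# tool frame at grasp: TCP at plate top (box z .0105 rel C): p_tool=(y,x,-(z-.0105))
pt=np.c_[PL[:,1]+.0003,PL[:,0]+.0002,-(PL[:,2]-.0105)]
gr=proj('wrist',s['eef_pos']+pt@s['ee_rot'].T,s)
big=cv2.resize(im,(768,576))
for q,col in ((red,(0,0,255)),(gr,(0,255,0))): cv2.polylines(big,[np.int32(q*1.5)],True,col,1)
cv2.imwrite('pics/w4b.png',big)
```

```text
(no output)
```

View pics/w4b.png

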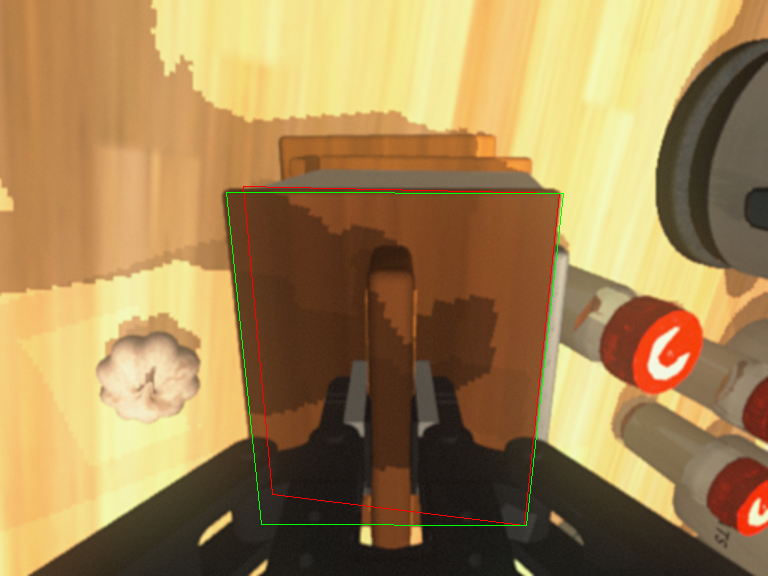

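The lid follows the green outline: near edge out, far edge still seated. Now the far edge, pivoting about the near bead.

```bash
python3 -m handwheel '{"travel":[[0,-0.0003,-0.0012],[0,-0.0003,-0.0012],[0,-0.0003,-0.0012],[0,-0.0003,-0.0012],[0,0,0]],"dr":[[-0.025,0,0],[-0.025,0,0],[-0.025,0,0],[-0.025,0,0],[0,0,0]],"hand":[0,0,0,0,0]}'
python3 -c "
from h import *
s=readout.read_state();print(rel(), Rbox(PSI).T@s['ft_force'],Rbox(PSI).T@s['torque'])"
```

```text
time: 7.32
eef_pos: [0.4575, 0.2217, 0.1287]
ee_rot: [[-0.162, 0.887, 0.432], [0.987, 0.146, 0.07], [-0.0, 0.438, -0.899]]
ft_force: [-0.4, -0.3, -2.9]
finger_gap: 0.0104
finger_force: 89.2
(array([-0.0003, -0.0004,  0.0229]), array([-0.0708,  0.0011, -0.0013])) [-1.78340588 -0.24737082 -2.27729998] [ 0.02810509  0.43357528 -0.01738971]
```

```bash
python3 -m handwheel '{"travel":[[0,-0.0003,-0.0013],[0,-0.0003,-0.0013],[0,-0.0003,-0.0013],[0,0,0]],"dr":[[-0.025,0,0],[-0.025,0,0],[-0.025,0,0],[0,0,0]],"hand":[0,0,0,0]}'
python3 -c "
from h import *
s=readout.read_state();print(rel(), Rbox(PSI).T@s['ft_force'],Rbox(PSI).T@s['torque'])"
```

```text
time: 7.82
eef_pos: [0.4553, 0.2214, 0.132]
ee_rot: [[-0.162, 0.852, 0.498], [0.987, 0.14, 0.081], [-0.0, 0.504, -0.863]]
ft_force: [-0.8, 0.5, -3.0]
finger_gap: 0.0107
finger_force: 89.2
(array([-0.0006, -0.0004,  0.0269]), array([ 0.0051,  0.001 , -0.0012])) [-2.10470717  0.58951626 -2.25723629] [-0.00441796  0.48639801 -0.03631651]
```

```bash
python3 -m handwheel '{"travel":[[0,0,-0.005],[0,0,-0.01],[0,0,-0.015],[0,0,-0.02],[0,0,-0.025],[0,0,-0.025],[0,0,-0.015],[0,0,0]],"dr":[[0,0,0],[0,0,0],[0,0,0],[0,0,0],[0,0,0],[0,0,0],[0,0,0],[0,0,0]],"hand":[0,0,0,0,0,0,0,0]}'
python3 - <<'E'
from h import *
s=readout.read_state();print(rel(), s['ft_force'],s['q'])
D=np.array([[0,1,0],[1,0,0],[0,0,-1.]]).T
rows(np.array([.46,-.13,.15]),D,8)
E
```

```text
time: 8.82
eef_pos: [0.3993, 0.2126, 0.234]
ee_rot: [[-0.162, 0.85, 0.502], [0.987, 0.139, 0.083], [0.001, 0.509, -0.861]]
ft_force: [0.2, 0.6, -2.8]
finger_gap: 0.0103
finger_force: 89.3
(array([1.400e-03, 1.000e-04, 1.436e-01]), array([ 0.01  , -0.0001, -0.0018])) [ 0.23218593  0.61419912 -2.76878999] [ 0.37155244 -0.40006602  2.17981148 -0.14075733  0.84261101  0.27513317]
travel [[-0.0435, -0.0048, 0.0093], [-0.0435, -0.0033, 0.0098], [-0.0435, -0.0018, 0.0102], [-0.0435, -0.0003, 0.0105], [-0.0434, 0.0013, 0.0107], [-0.0433, 0.0029, 0.0108], [-0.0432, 0.0045, 0.0108], [-0.043, 0.006, 0.0107]] dr [0.0665, -0.0055, 0.0198] ang/row deg 4.0 dist/row 0.0447
```

```bash
python3 -m handwheel '{"travel":[[-0.0435,-0.005,0.0095],[-0.0435,-0.0035,0.01],[-0.0435,-0.002,0.01],[-0.0435,-0.0005,0.0105],[-0.0435,0.0015,0.0105],[-0.0435,0.003,0.011],[-0.043,0.0045,0.011],[-0.043,0.006,0.0105]],"dr":[[0.0665,-0.0055,0.02],[0.0665,-0.0055,0.02],[0.0665,-0.0055,0.02],[0.0665,-0.0055,0.02],[0.0665,-0.0055,0.02],[0.0665,-0.0055,0.02],[0.0665,-0.0055,0.02],[0.0665,-0.0055,0.02]],"hand":[0,0,0,0,0,0,0,0]}'
python3 -m handwheel '{"travel":[[0,0,0.02],[0,0,0.02],[0,0,0.01],[0,0,0],[0,0,0],[0,0,0]],"dr":[[0,0,0],[0,0,0],[0,0,0],[0,0,0],[0,0,0],[0,0,0]],"hand":[0,0,0,0,0,0]}'
python3 - <<'E'
from h import *
D=np.array([[0,1,0],[1,0,0],[0,0,-1.]]).T
rows(np.array([.46,-.13,.044]),D,3)
im=save('side','pics/s5.png'); 
cv2.imwrite('pics/s5b.png',cv2.resize(im[150:330,180:420,::-1],(800,600),interpolation=cv2.INTER_CUBIC))
E
```

```text
time: 9.82
eef_pos: [0.459, -0.1327, 0.1467]
ee_rot: [[0.003, 1.0, -0.005], [1.0, -0.003, -0.001], [-0.002, -0.005, -1.0]]
ft_force: [-0.0, 0.4, -2.0]
finger_gap: 0.0107
finger_force: 89.1
time: 10.58
eef_pos: [0.4591, -0.131, 0.0986]
ee_rot: [[0.002, 1.0, -0.002], [1.0, -0.002, -0.002], [-0.002, -0.002, -1.0]]
ft_force: [-0.1, 0.6, -2.3]
finger_gap: 0.0106
finger_force: 89.1
travel [[0.0004, 0.0003, 0.0182], [0.0004, 0.0003, 0.0182], [0.0004, 0.0003, 0.0182]] dr [-0.0007, 0.0007, -0.0005] ang/row deg 0.1 dist/row 0.0182
```

View pics/s5b.png

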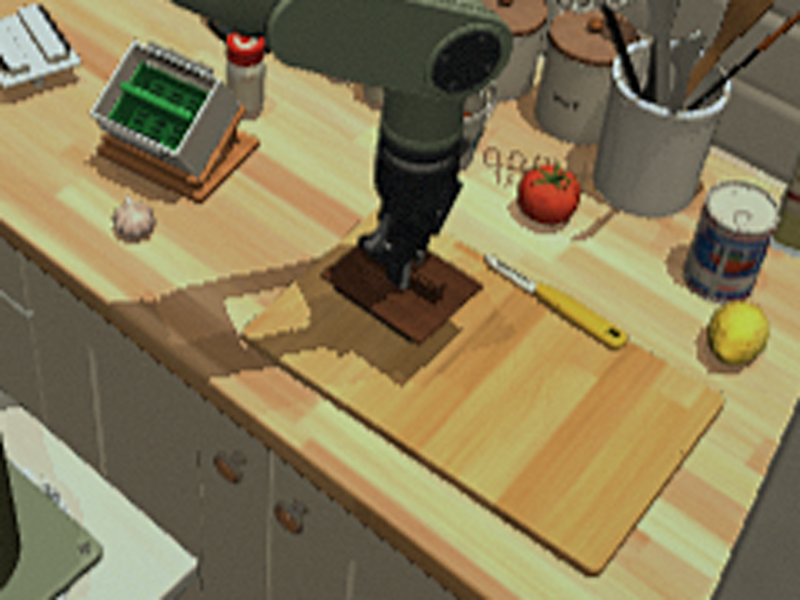

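The lid is held level over the left half of the board, and the green basket is still in the box with its carrying wall showing. Lowering.

```bash
python3 -m handwheel '{"travel":[[0,0,0.02],[0,0,0.02],[0,0,0.014],[0,0,0],[0,0,0.002],[0,0,0.002],[0,0,0]],"dr":[[-0.002,0.002,0],[0,0,0],[0,0,0],[0,0,0],[0,0,0],[0,0,0],[0,0,0]],"hand":[0,0,0,0,0,0,0]}'
```

```text
time: 11.5
eef_pos: [0.4583, -0.1309, 0.0399]
ee_rot: [[0.002, 1.0, -0.002], [1.0, -0.002, 0.001], [0.001, -0.002, -1.0]]
ft_force: [0.7, -0.5, -3.7]
finger_gap: 0.0107
finger_force: 89.0
```

```bash
python3 -m handwheel '{"travel":[[0,0,0.001],[0,0,0.001],[0,0,0]],"dr":[[0,0,0],[0,0,0],[0,0,0]],"hand":[0,0,0]}'; python3 -m handwheel '{"travel":[[0,0,0.001],[0,0,0]],"dr":[[0,0,0],[0,0,0]],"hand":[0,0]}'
```

```text
time: 11.88
eef_pos: [0.4582, -0.1308, 0.0377]
ee_rot: [[0.002, 1.0, -0.002], [1.0, -0.002, 0.001], [0.001, -0.002, -1.0]]
ft_force: [-0.5, -0.9, -3.0]
finger_gap: 0.0103
finger_force: 89.2
time: 12.12
eef_pos: [0.4582, -0.1308, 0.0375]
ee_rot: [[0.002, 1.0, -0.002], [1.0, -0.002, 0.001], [0.001, -0.002, -1.0]]
ft_force: [-3.4, 1.3, 5.5]
finger_gap: 0.0106
finger_force: 90.4
```

```bash
python3 -m handwheel '{"travel":[[0,0,0],[0,0,0],[0,0,0],[0,0,0],[0,0,-0.01],[0,0,-0.03],[0,0,-0.05],[0,0,-0.05]],"dr":[[0,0,0],[0,0,0],[0,0,0],[0,0,0],[0,0,0],[0,0,0],[0,0,0],[0,0,0]],"hand":[0.04,0.04,0.04,0.04,0.04,0.04,0.04,0.04]}'
python3 - <<'E'
from h import *
im=save('side','pics/s6.png')
print([(np.round(d['uv'],1),round(d['conf'],2)) for d in finder.pinpoint('lid','side')],[(np.round(d['uv'],1),round(d['conf'],2)) for d in finder.pinpoint('basket','side')])
print(proj('side',[[.458,-.131,.016]]))
rows(C+Rbox(PSI)@[0,0,.12],Rtool(PSI),8)
E
```

```text
time: 13.12
eef_pos: [0.4581, -0.1308, 0.1785]
ee_rot: [[0.002, 1.0, -0.002], [1.0, -0.002, 0.001], [0.001, -0.002, -1.0]]
ft_force: [0.7, -0.6, 0.7]
finger_gap: 0.0399
finger_force: 0.0
[(array([299. , 251.1]), 0.86), (array([186.9, 161. ]), 0.59), (array([140.3, 147.4]), 0.57)] [(array([231.1, 185.9]), 0.7)]
[[298.28376889 249.5998939 ]]
travel [[0.0433, -0.0065, -0.0042], [0.0434, -0.0053, -0.0043], [0.0435, -0.0042, -0.0044], [0.0436, -0.003, -0.0043], [0.0437, -0.0018, -0.0042], [0.0438, -0.0007, -0.0041], [0.0438, 0.0004, -0.0038], [0.0438, 0.0016, -0.0035]] dr [-0.0646, 0.0059, -0.0201] ang/row deg 3.9 dist/row 0.0439
```

```bash
python3 -m handwheel '{"travel":[[0.0435,-0.0065,-0.0045],[0.0435,-0.0055,-0.0045],[0.0435,-0.004,-0.0045],[0.0435,-0.003,-0.0045],[0.0435,-0.002,-0.004],[0.044,-0.0005,-0.004],[0.044,0.0005,-0.004],[0.044,0.0015,-0.0035]],"dr":[[-0.0645,0.006,-0.02],[-0.0645,0.006,-0.02],[-0.0645,0.006,-0.02],[-0.0645,0.006,-0.02],[-0.0645,0.006,-0.02],[-0.0645,0.006,-0.02],[-0.0645,0.006,-0.02],[-0.0645,0.006,-0.02]],"hand":[0.032,0.032,0.032,0.032,0.032,0.032,0.032,0.032]}'
python3 -m handwheel '{"travel":[[0,0,0],[0,0,0],[0,0,0]],"dr":[[0,0,0],[0,0,0],[0,0,0]],"hand":[0.032,0.032,0.032]}'
python3 - <<'E'
from h import *
print(rel())
s=readout.read_state(); im=save('wrist','pics/w7.png')[:,:,::-1]
big=cv2.resize(im,(768,576))
# carrying-wall top (box z -6) using C
W=np.array([[-5,49,-6],[5,49,-6],[5,-49,-6],[-5,-49,-6]])/1e3
M=np.array([[-45,56,0],[45,56,0],[45,-56,0],[-45,-56,0]])/1e3
for q,c in ((W,(0,0,255)),(M,(255,0,255))): cv2.polylines(big,[np.int32(1.5*proj('wrist',C+q@Rbox(PSI).T,s))],True,c,1)
cv2.imwrite('pics/w7b.png',big)
E
```

```text
time: 14.28
eef_pos: [0.406, 0.2169, 0.2103]
ee_rot: [[-0.163, 0.859, 0.486], [0.987, 0.138, 0.086], [0.007, 0.493, -0.87]]
ft_force: [0.7, -0.3, 0.4]
finger_gap: 0.0319
finger_force: 0.0
time: 14.65
eef_pos: [0.4078, 0.2146, 0.211]
ee_rot: [[-0.16, 0.86, 0.485], [0.987, 0.136, 0.084], [0.006, 0.492, -0.87]]
ft_force: [-0.2, 0.1, 0.5]
finger_gap: 0.032
finger_force: 0.0
(array([-0.0026,  0.0007,  0.1193]), array([-0.009 , -0.0038, -0.0061]))
```

View pics/w7b.png

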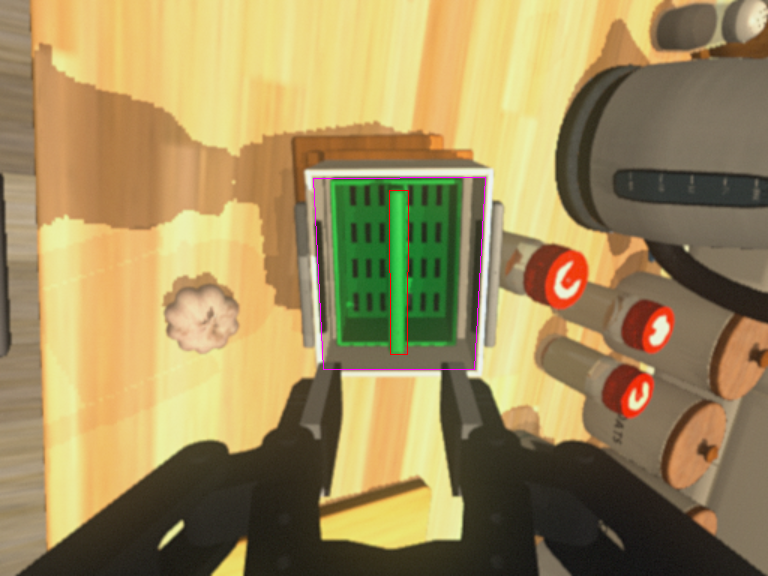

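Overlay matches: red wall outline on the green wall at u≈398, magenta mouth on the rim. Descending.

```bash
python3 -m handwheel '{"travel":[[0,0.0025,0.02],[0,0,0.03],[0,0,0.03],[0,0,0.02],[0,0,0.01],[0,0,0],[0,0,0]],"dr":[[-0.009,-0.004,-0.006],[0,0,0],[0,0,0],[0,0,0],[0,0,0],[0,0,0],[0,0,0]],"hand":[0.032,0.032,0.032,0.032,0.032,0.032,0.032]}'
python3 -c "
from h import *
print(rel(),readout.read_state()['ft_force'])"
```

```text
time: 15.58
eef_pos: [0.4642, 0.2253, 0.1182]
ee_rot: [[-0.165, 0.853, 0.495], [0.986, 0.143, 0.083], [0.0, 0.502, -0.865]]
ft_force: [-0.5, -0.1, -0.3]
finger_gap: 0.0317
finger_force: 0.0
(array([0.0007, 0.0021, 0.0102]), array([ 0.0024, -0.0013,  0.0013])) [-0.46517282 -0.10184643 -0.28580111]
```

```bash
python3 -m handwheel '{"travel":[[-0.002,-0.001,0.01],[0,0,0.01],[0,0,0.01],[0,0,0.01],[0,0,0],[0,0,0]],"dr":[[0.002,0,0],[0,0,0],[0,0,0],[0,0,0],[0,0,0],[0,0,0]],"hand":[0.032,0.032,0.032,0.032,0.032,0.032]}'
python3 -c "
from h import *
print(rel(),readout.read_state()['ft_force'])"
```

```text
time: 16.32
eef_pos: [0.4829, 0.2268, 0.0821]
ee_rot: [[-0.166, 0.855, 0.492], [0.986, 0.144, 0.083], [0.0, 0.499, -0.867]]
ft_force: [-0.2, -0.3, 0.1]
finger_gap: 0.0319
finger_force: 0.0
(array([-0.0012,  0.0004, -0.0304]), array([-0.0012, -0.0014,  0.0021])) [-0.22583266 -0.28515363  0.05617937]
```

```bash
python3 -m handwheel '{"travel":[[0,0,0],[0,0,0],[0,0,0],[0,0,0],[0,0,0]],"dr":[[0,0,0],[0,0,0],[0,0,0],[0,0,0],[0,0,0]],"hand":[0,0,0,0,0]}' 60
python3 -c "
from h import *
print(rel(),readout.read_state()['ft_force'])"
```

```text
time: 16.95
eef_pos: [0.4831, 0.2269, 0.0828]
ee_rot: [[-0.166, 0.854, 0.493], [0.986, 0.143, 0.083], [0.0, 0.5, -0.866]]
ft_force: [-4.2, -0.5, 5.8]
finger_gap: 0.0094
finger_force: 59.5
(array([-0.0007,  0.0005, -0.0299]), array([-0.0001, -0.0016,  0.002 ])) [-4.24405677 -0.4704385   5.83814311]
```

```bash
python3 -m handwheel '{"travel":[[0,0,-0.003],[0,0,-0.007],[0,0,-0.01],[0,0,-0.01],[0,0,-0.01],[0,0,0]],"dr":[[0,0,0],[0,0,0],[0,0,0],[0,0,0],[0,0,0],[0,0,0]],"hand":[0,0,0,0,0,0]}'
python3 -c "
from h import *
print(rel(),readout.read_state()['ft_force'])"
```

```text
time: 17.7
eef_pos: [0.4628, 0.2234, 0.1175]
ee_rot: [[-0.166, 0.854, 0.493], [0.986, 0.144, 0.083], [0.0, 0.5, -0.866]]
ft_force: [0.0, -0.1, -1.4]
finger_gap: 0.0091
finger_force: 58.8
(array([-0.0012,  0.0005,  0.0105]), array([-0.0003, -0.0016,  0.0022])) [ 9.27925060e-04 -7.19056839e-02 -1.42995368e+00]
```

```bash
python3 -m handwheel '{"travel":[[0,0,-0.01],[0,0,-0.015],[0,0,-0.02],[0,0,-0.025],[0,0,-0.025],[0,0,-0.015],[0,0,0]],"dr":[[0,0,0],[0,0,0],[0,0,0],[0,0,0],[0,0,0],[0,0,0],[0,0,0]],"hand":[0,0,0,0,0,0,0]}'
python3 - <<'E'
from h import *
print(rel(),readout.read_state()['ft_force'])
D=np.array([[0,1,0],[1,0,0],[0,0,-1.]]).T
rows(np.array([.46,-.305,.20]),D,12)
E
```

```text
time: 18.58
eef_pos: [0.4093, 0.2146, 0.2136]
ee_rot: [[-0.166, 0.853, 0.495], [0.986, 0.143, 0.084], [0.001, 0.502, -0.865]]
ft_force: [0.3, -0.5, -2.0]
finger_gap: 0.009
finger_force: 58.8
(array([-0.    ,  0.0004,  0.1208]), array([ 0.0019, -0.0021,  0.002 ])) [ 0.34357998 -0.46199833 -1.95569808]
travel [[-0.0434, -0.0032, -0.0006], [-0.0434, -0.0026, -0.0003], [-0.0435, -0.002, -0.0], [-0.0435, -0.0014, 0.0002], [-0.0435, -0.0008, 0.0004], [-0.0435, -0.0002, 0.0006], [-0.0435, 0.0004, 0.0008], [-0.0435, 0.001, 0.0009], [-0.0435, 0.0017, 0.001], [-0.0434, 0.0023, 0.0011], [-0.0434, 0.003, 0.0011], [-0.0434, 0.0036, 0.0011]] dr [0.0437, -0.0037, 0.0136] ang/row deg 2.6 dist/row 0.0435
```

```bash
python3 -m handwheel '{"travel":[[-0.0435,-0.003,-0.0005],[-0.0435,-0.0025,-0.0005],[-0.0435,-0.002,0],[-0.0435,-0.0015,0],[-0.0435,-0.001,0.0005],[-0.0435,0,0.0005],[-0.0435,0.0005,0.001],[-0.0435,0.001,0.001]],"dr":[[0.044,-0.0035,0.0135],[0.044,-0.0035,0.0135],[0.044,-0.0035,0.0135],[0.044,-0.0035,0.0135],[0.044,-0.0035,0.0135],[0.044,-0.0035,0.0135],[0.044,-0.0035,0.0135],[0.044,-0.0035,0.0135]],"hand":[0,0,0,0,0,0,0,0]}'
python3 -m handwheel '{"travel":[[-0.0435,0.0015,0.001],[-0.0435,0.002,0.001],[-0.0435,0.003,0.001],[-0.043,0.0035,0.001],[0,0,0],[0,0,0]],"dr":[[0.044,-0.0035,0.0135],[0.044,-0.0035,0.0135],[0.044,-0.0035,0.0135],[0.044,-0.0035,0.0135],[0,0,0],[0,0,0]],"hand":[0,0,0,0,0,0]}'
python3 - <<'E'
from h import *
D=np.array([[0,1,0],[1,0,0],[0,0,-1.]]).T
rows(np.array([.46,-.305,.064]),D,5)
E
```

```text
time: 19.58
eef_pos: [0.4428, -0.134, 0.2023]
ee_rot: [[-0.055, 0.985, 0.166], [0.998, 0.052, 0.02], [0.011, 0.167, -0.986]]
ft_force: [0.6, 0.4, -1.0]
finger_gap: 0.0088
finger_force: 58.7
time: 20.32
eef_pos: [0.459, -0.3047, 0.1975]
ee_rot: [[-0.001, 1.0, -0.008], [1.0, 0.001, 0.003], [0.003, -0.008, -1.0]]
ft_force: [-0.2, -0.2, -1.5]
finger_gap: 0.0088
finger_force: 58.8
travel [[-0.0001, 0.0004, 0.0267], [-0.0001, 0.0004, 0.0267], [-0.0001, 0.0003, 0.0267], [-0.0001, 0.0003, 0.0267], [-0.0001, 0.0002, 0.0267]] dr [-0.0016, -0.0006, 0.0001] ang/row deg 0.1 dist/row 0.0267
```

Expected contact at TCP z ≈ 0.058; lower to 0.064, then in small steps.

```bash
python3 -m handwheel '{"travel":[[0,0,0.03],[0,0,0.035],[0,0,0.035],[0,0,0.02],[0,0,0.013],[0,0,0],[0,0,0]],"dr":[[-0.008,-0.003,0],[0,0,0],[0,0,0],[0,0,0],[0,0,0],[0,0,0],[0,0,0]],"hand":[0,0,0,0,0,0,0]}'
python3 -m handwheel '{"travel":[[0,0,0.0015],[0,0,0.0015],[0,0,0]],"dr":[[0,0,0],[0,0,0],[0,0,0]],"hand":[0,0,0]}'
python3 -c "
from h import *
print(readout.read_state()['ee_rot'][:,2]);im=save('side','pics/s8.png')"
```

```text
time: 21.2
eef_pos: [0.4602, -0.3059, 0.0671]
ee_rot: [[-0.001, 1.0, 0.003], [1.0, 0.001, -0.004], [-0.004, 0.003, -1.0]]
ft_force: [0.3, -1.3, -1.7]
finger_gap: 0.009
finger_force: 58.7
time: 21.58
eef_pos: [0.4595, -0.3055, 0.063]
ee_rot: [[-0.001, 1.0, 0.001], [1.0, 0.001, -0.002], [-0.002, 0.001, -1.0]]
ft_force: [-0.0, 0.6, -1.8]
finger_gap: 0.0089
finger_force: 58.7
[ 0.00149309 -0.00214937 -0.99999658]
```

```bash
python3 -m handwheel '{"travel":[[0,0,0.0015],[0,0,0.001],[0,0,0]],"dr":[[0,0,0],[0,0,0],[0,0,0]],"hand":[0,0,0]}'
python3 -m handwheel '{"travel":[[0,0,0.001],[0,0,0]],"dr":[[0,0,0],[0,0,0]],"hand":[0,0]}'
```

```text
time: 22.0
eef_pos: [0.4593, -0.3054, 0.0602]
ee_rot: [[-0.001, 1.0, 0.001], [1.0, 0.001, -0.002], [-0.002, 0.001, -1.0]]
ft_force: [0.4, 0.1, -1.4]
finger_gap: 0.0092
finger_force: 58.7
time: 22.25
eef_pos: [0.4594, -0.3054, 0.0593]
ee_rot: [[-0.001, 1.0, 0.001], [1.0, 0.001, -0.002], [-0.002, 0.001, -1.0]]
ft_force: [-0.2, -0.7, -2.2]
finger_gap: 0.0089
finger_force: 58.7
```

```bash
python3 -m handwheel '{"travel":[[0,0,0.001],[0,0,0]],"dr":[[0,0,0],[0,0,0]],"hand":[0,0]}'
python3 -m handwheel '{"travel":[[0,0,0.001],[0,0,0]],"dr":[[0,0,0],[0,0,0]],"hand":[0,0]}'
```

```text
time: 22.5
eef_pos: [0.4594, -0.3054, 0.0583]
ee_rot: [[-0.001, 1.0, 0.001], [1.0, 0.001, -0.002], [-0.002, 0.001, -1.0]]
ft_force: [-1.1, 0.7, -2.0]
finger_gap: 0.0093
finger_force: 58.7
time: 22.75
eef_pos: [0.4594, -0.3054, 0.0573]
ee_rot: [[-0.001, 1.0, 0.001], [1.0, 0.001, -0.002], [-0.002, 0.001, -1.0]]
ft_force: [-0.1, 0.2, -1.2]
finger_gap: 0.0091
finger_force: 58.7
```

```bash
python3 -m handwheel '{"travel":[[0,0,0.001],[0,0,0]],"dr":[[0,0,0],[0,0,0]],"hand":[0,0]}'
python3 -m handwheel '{"travel":[[0,0,0.001],[0,0,0]],"dr":[[0,0,0],[0,0,0]],"hand":[0,0]}'
```

```text
time: 23.0
eef_pos: [0.4594, -0.3054, 0.0563]
ee_rot: [[-0.001, 1.0, 0.001], [1.0, 0.001, -0.002], [-0.002, 0.001, -1.0]]
ft_force: [-0.4, 0.2, -0.3]
finger_gap: 0.009
finger_force: 58.7
time: 23.25
eef_pos: [0.4594, -0.3054, 0.0553]
ee_rot: [[-0.001, 1.0, 0.001], [1.0, 0.001, -0.002], [-0.002, 0.001, -1.0]]
ft_force: [-0.8, 0.0, -2.4]
finger_gap: 0.0089
finger_force: 58.7
```

```bash
python3 -m handwheel '{"travel":[[0,0,0.001],[0,0,0]],"dr":[[0,0,0],[0,0,0]],"hand":[0,0]}'
python3 -m handwheel '{"travel":[[0,0,0.0005],[0,0,0]],"dr":[[0,0,0],[0,0,0]],"hand":[0,0]}'
```

```text
time: 23.5
eef_pos: [0.4596, -0.3057, 0.0551]
ee_rot: [[-0.001, 1.0, 0.001], [1.0, 0.001, -0.002], [-0.002, 0.001, -1.0]]
ft_force: [-2.2, 0.3, 4.7]
finger_gap: 0.0087
finger_force: 59.7
time: 23.75
eef_pos: [0.4596, -0.3057, 0.0551]
ee_rot: [[-0.001, 1.0, 0.001], [1.0, 0.001, -0.002], [-0.002, 0.001, -1.0]]
ft_force: [-2.4, 1.5, 8.1]
finger_gap: 0.0092
finger_force: 60.2
```

Contact at 0.055, as computed. Releasing and backing off, opening only to 32 mm to stay clear of the basket walls.

```bash
python3 -m handwheel '{"travel":[[0,0,0],[0,0,0],[0,0,0],[0,0,-0.01],[0,0,-0.03],[0,0,-0.05],[0,0,-0.06],[0,0,0]],"dr":[[0,0,0],[0,0,0],[0,0,0],[0,0,0],[0,0,0],[0,0,0],[0,0,0],[0,0,0]],"hand":[0.032,0.032,0.032,0.032,0.032,0.032,0.032,0.032]}'
python3 - <<'E'
from h import *
im=save('side','pics/s9.png'); 
cv2.imwrite('pics/s9b.png',cv2.resize(im[150:330,180:420,::-1],(800,600),interpolation=cv2.INTER_CUBIC))
E
```

```text
time: 24.75
eef_pos: [0.4628, -0.3083, 0.2116]
ee_rot: [[-0.001, 1.0, 0.012], [1.0, 0.001, -0.012], [-0.012, 0.012, -1.0]]
ft_force: [0.7, 0.3, 0.2]
finger_gap: 0.0319
finger_force: 0.0
```

View pics/s9b.png

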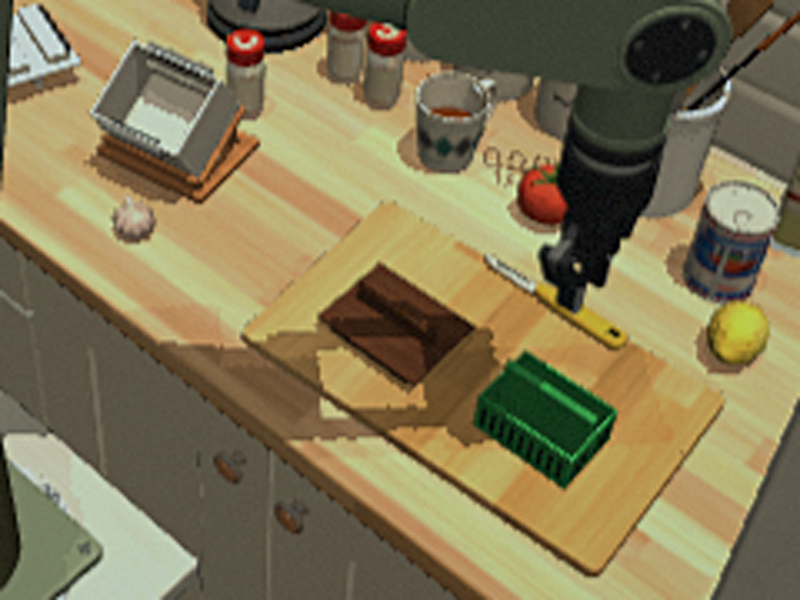

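The lid lies flat and the basket stands upright on the board, well apart. The box is empty and nothing else has moved.

```bash
python3 -c "
from workcell import job
print(job.finish_job())"
```

```text
the job is handed in; nothing more can be done
None
```

I rocked the lid loose one edge at a time and laid it flat on the board, stood the basket upright beside it without touching, and handed the job in at about 25 s; no verdict was returned.

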